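# Seat a trimming chuck on a three-ball wheel head

## Task

Lift the trimming chuck (white plaster cylinder on a round blue bat) off the bench and set it on the banding wheel with the three V grooves under the bat over the three steel balls, pressing it straight down until all three sprung roller catches have snapped over its rim. The head's height is only roughly known, so feel your way down: push with no more than about 20 N (2 kg), and ease it down against the pull of the springs until it rests level and fully home on the balls before you let go, rather than letting it slam. Leave the jar, bowl, tile and brush alone.

Things in the scene. Friction and masses are not known exactly. Their poses are not given: they have to be found in the camera images.
- wheel: banding wheel fixed to the bench; origin: centre of its foot, on the bench, z up. Dark iron foot 164 mm across, 44 mm column, green round head 156 mm across with three steel balls and three brackets with roller catches. The head does not turn but is screwed up or down and locked anywhere within 15 mm of its nominal height; the true height is not reported. Balls and catches move with it.
- wheel_seat (a point): point on the wheel's axis at the nominal seat plane, 90 mm above the bench: the bat's underside lies here when fully home, give or take the unreported 15 mm of head height. Axes as the wheel's. The green brackets are centred at 60, 180 and 300 degrees from x, outer ends 108 mm from the axis, tops 43 mm above this plane.
- wheel_ball (a point): nominal centre of one of the three 16 mm steel balls (2 mm above the seat plane, give or take the head's 15 mm), 45 mm from the axis along the wheel's x axis; the others are at 120 and 240 degrees round the axis.
- chuck_mid (a point): centre of the white plaster cylinder, 50 mm across, 70 mm tall, upright in the middle of the round blue bat (140 mm across, axis shared): the thing to grip, from above at any yaw. Bat and chuck are one rigid piece, 0.37 to 0.60 kg, 107 mm tall; this point is 72 mm above the underside it stands on and 35 mm above the bat's flat top.
- groove (a point): point at underside height in the middle of one of three radial V grooves under the bat, 45 mm from its axis along the bat's x axis; the others are at 120 and 240 degrees. White stripes on the bat's top lie over the grooves. Any groove fits any ball, so any third of a turn will do; a groove catches a ball up to 8 mm off its middle line.
- catch0 (a joint): catch at 60 degrees on the wheel: outward travel in m of its sprung orange roller. 0: fully in (no bat); about 0.008: pushed out by the bat's widest part; 0.002 to 0.0045: sprung in over the rim of a seated bat.
- catch1 (a joint): the same, catch at 180 degrees. The rollers meet the bat's lower bevel about 20 mm above home; the push needed (beyond the bat's own weight) rises to some 10 to 17 N just before the widest part passes, 8 to 9 mm above home.
- catch2 (a joint): the same, catch at 300 degrees. Once the widest part is past, the rollers bear on the upper bevel and pull the bat down with 8 to 20 N until its grooves rest on all three balls, where it stops hard.
- bat: the same rigid piece as chuck_mid (bat and chuck), with its origin at the centre of the underside; axes as chuck_mid's.
- jar_mid (a point): centre of an amber glaze jar, 60 mm across, 85 mm tall; leave alone.
- bowl_mid (a point): centre of a terracotta bowl, 76 mm across, 45 mm tall; leave alone.
- tile_mid (a point): centre of a blue test tile 60 x 60 x 9 mm lying flat; leave alone.
- brush_grip (a point): handle of a brush lying on the bench, about 0.2 m long along its x axis; leave alone.

How it is judged:
By the outcome, as a careful person would: the job done as asked, in the order asked, and still so for the second after the job is handed in, with the robot touching nothing.
It also fails if it takes over 58 s, if anything falls off the work surface, if the arm or the gripper's body presses on something with over 40 N, if the wrist force passes 120 N, or if a joint passes its speed limit or range.

## Robot

A 6-joint arm with a two-finger parallel gripper is mounted at the origin on the work surface. World frame = base frame: x ahead of the robot, y to its left, z up, the work surface at z = 0. Lengths are in m, angles in rad, forces in N, time in s.
With the tool pointing down it reaches from about 0.375 to 0.9 m from the base axis. Payload 3.1 kg.
Tool frame: the origin (TCP) lies at the centre of the arm's flange, where the gripper is bolted on; the fingertips stand 182 mm ahead of it and the grasp point (between the pads) lies 164 mm ahead of it; z points along the fingers, y is the line along which they close (so a half turn about z gives the same grasp; the last joint's range is limited). The gripper opens to 87 mm and grips with 3 to 60 N. Pads are 19 mm wide; open, the fingers measure 117 mm over their backs; the gripper's body (75 mm by 190 mm) begins 51 mm behind the grasp point.
Start: joints at [1.012, 0.527, 1.433, -0, 1.181, -0.178], TCP at [0.232, 0.58, 0.405] pointing down, gripper open.
Joint ranges: [-3.08, 3.08], [-0.75, 2.2], [0.22, 2.44], [-1.43, 4.57], [0, 2.65], [-2.85, 2.85]. Speed limits (rad/s): [2.79, 2.79, 3.14, 3.14, 3.14, 3.14].

## Interface

Orientations are given as a unit quaternion [x, y, z, w].
In Python, from rig import * gives the robot as it stands.
- The arm moves only by the tool move_arm, never from a script. Its argument "commands" is a list that holds one entry, the list of rows, each a list of 6 numbers: the shift along the tool's x, y, z in units of 40 mm (1.0 is 40 mm), then the turn, a rotation vector about the tool's x, y, z in rad. A call has 1 to 12 rows; each row is the pose to reach, as a shift and turn from the pose commanded when the call began, along the tool's axes at that moment; what a row does not reach only later rows make up. A row lasts 1/8 s, in which the tool goes at most 62.5 mm and 10.7 degrees, less where a joint would pass 70% of its speed; a pose out of reach is approached as far as the arm can. A call with a gripper value outside its range is refused whole. "claw" is the closure, from -1 (fully open) to 1 (shut), so that 0 is half open, set as the call begins (left out, the last holds). The fingers move at their own pace and stop on an object; "squeeze" is the grip in N (left out, the last holds). Time passes only in rows, so rows that repeat a pose let the fingers close. It gives the time, the measured TCP pose, the force, the opening and the grip force at its end, in the units of the state.
- get_obs(): the state, without advancing time (a new reading comes with each control period).
- camera(name): name is "side" or "top"; returns a dict with "pixels" (400x640x3 uint8, blue, green, red), "range_z" (400x640 float32, m along the optical axis (not along the pixel's ray), 0 where there is no reading), "camera_matrix" (3x3 intrinsics, pixels), "extrinsics" (4x4, takes a point from world to camera coordinates). Camera axes: x right, y up, looking along -z (the intrinsics and any distortion apply to the point x, -y, -z); pixel columns grow to the right and rows downward; lengths in m; the calibration is good to about 2 mm. A picture is of the moment at which its call begins.
- hand_in(): hands the job in; it is judged then, once.
The state is a dict: "time": time; "q": joint angles; "joint_velocities": joint speeds; "joint_torque": joint torques, N m; "position": TCP position; "tool_rot": TCP orientation; "ft_force": force on the tool from outside, world axes, zero at the start; "moment": the same for the moment, N m; "grip_width": finger opening in m; "grip_force": force on a finger pad.
Only numpy, scipy, OpenCV 4.12 (cv2) and the standard library are available. Lean on these libraries where they do the work, as an engineer would, in place of code of your own. Each camera call takes 0.05 s, during which the arm holds its last target. There are 200 camera calls.

## Working session

There is one attempt and no reset: what is moved stays moved. The work goes in short steps, Python scripts to look and compute and a tool call to move; the robot and the scene stay as the last step left them, time stands still between calls to the robot, and variables do not carry over. Pictures are saved under pics/ and viewed, at most 10 in all, crops included, and the job is handed in when it is done.

Besides the shell and the picture viewer there is one more tool, called after ">>>" by a JSON object that holds its "fn" and its "kwargs". move_arm: Moves the arm, as the interface text tells. Its arguments: {"type":"object","properties":{"commands":{"type":"array","items":{"type":"array","items":{"type":"array","items":{"type":"number"}}}},"claw":{"type":"number"},"squeeze":{"type":"number"}},"required":["commands"]}

```bash
mkdir -p pics; cat > h.py <<'E'
from rig import *
import numpy as np, cv2
def snap(n,f):
    c=camera(n); cv2.imwrite(f,c["pixels"]); np.savez(f[:-4],**c); return c
def pts(c):
    z=c["range_z"]; K=c["camera_matrix"]; v,u=np.mgrid[:z.shape[0],:z.shape[1]]
    P=np.stack([(u-K[0,2])/K[0,0]*z,-(v-K[1,2])/K[1,1]*z,-z],-1)
    E=np.array(c["extrinsics"]); return (P-E[:3,3])@E[:3,:3]
E
python3 - <<'E'
from h import *
for n in("top","side"):
    c=snap(n,f"pics/{n}0.png"); print([k for k in c],c["extrinsics"],c["camera_matrix"])
o=get_obs();print(o)
E
```

```text
['pixels', 'range_z', 'camera_matrix', 'extrinsics'] [[ 0.01695232 -0.99972672  0.01609674 -0.02128303]
 [ 0.99868446  0.01770946  0.04812192 -0.58109625]
 [-0.04839383  0.01525979  0.99871176 -1.39442418]
 [ 0.          0.          0.          1.        ]] [[448.08892581   0.         319.78372821]
 [  0.         448.08892581 190.05706507]
 [  0.           0.           1.        ]]
['pixels', 'range_z', 'camera_matrix', 'extrinsics'] [[ 0.99663294 -0.08170502 -0.00686043 -0.57952185]
 [ 0.05703604  0.63074155  0.77389404 -0.10802693]
 [-0.05890387 -0.77167959  0.63327794 -1.09135737]
 [ 0.          0.          0.          1.        ]] [[362.61162591   0.         318.18186244]
 [  0.         362.61162591 192.17414294]
 [  0.           0.           1.        ]]
{'time': 0.1, 'q': array([ 1.01253510e+00,  5.28388236e-01,  1.43377552e+00, -1.83657080e-05,
        1.18142035e+00, -1.78502720e-01]), 'joint_velocities': array([ 1.04096955e-03, -2.38553785e-03, -4.69528029e-03, -6.94767696e-04,
       -3.31209233e-04,  8.34349772e-05]), 'joint_torque': array([ 3.97640624e-04, -4.40980017e+01, -1.77149820e+01,  6.34750491e-02,
        5.32875163e-02, -5.96996142e-05]), 'position': array([0.23149423, 0.58021334, 0.40385947]), 'tool_rot': array([ 1.88736796e-01,  9.82027204e-01, -9.31979454e-04, -3.50644067e-04]), 'ft_force': array([-0.33238269, -0.21342422,  0.61308341]), 'moment': array([-0.03039549, -0.02026703,  0.00539329]), 'grip_force': 0.0, 'grip_width': 0.08697246363189479}
```

View pics/top0.png

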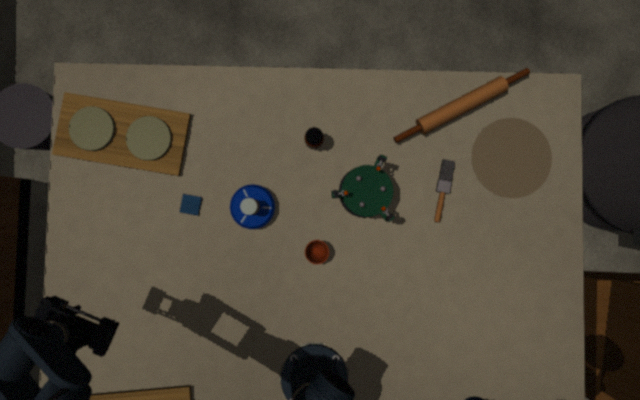

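View pics/side0.png

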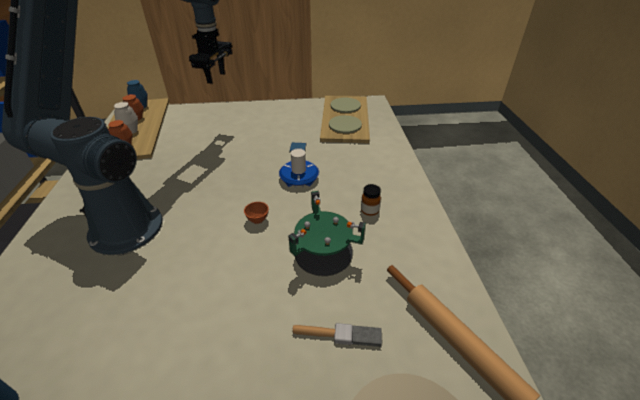

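The top view shows the chuck near (252,207) and the wheel near (367,191), with brackets at about (342,193), (382,163) and (390,212). Next I'll measure them.

```bash
python3 - <<'E'
from h import *
for n in("top","side"):
    c=dict(np.load(f"pics/{n}0.npz")); P=pts(c); hsv=cv2.cvtColor(c["pixels"],cv2.COLOR_BGR2HSV).astype(int)
    H,S,V=hsv[...,0],hsv[...,1],hsv[...,2]; x,y,z=P[...,0],P[...,1],P[...,2]
    ok=c["range_z"]>0
    u,v=(252,207) if n=="top" else (298,170)
    w,q=(367,191) if n=="top" else (325,235)
    print(n,"chuck",P[v,u],"wheel",P[q,w])
    C=P[v,u][:2]; W=P[q,w][:2]
    bench=ok&(abs(z)<.02)&(np.hypot(x-.55,y)<.25); print("bench z",np.median(z[bench]))
    near=ok&(np.hypot(x-C[0],y-C[1])<.1)
    for lo,hi in((.025,.045),(.09,.12)):
        m=near&(z>lo)&(z<hi); 
        if m.sum()<5: continue
        p=P[m]; (cc,cr)=cv2.minEnclosingCircle(p[:,:2].astype(np.float32)); print(lo,m.sum(),"circ",cc,cr,"mean",p.mean(0),"zmed",np.median(p[:,2]))
    nw=ok&(np.hypot(x-W[0],y-W[1])<.13)
    g=nw&(H>60)&(H<95)&(S>80)
    h,e=np.histogram(z[nw&(z>.03)],np.arange(.03,.17,.004)); print([(round(a,3),b) for a,b in zip(e,h) if b>8])
    st=nw&(S<70)&(z>.05)&(z<.13); hi=nw&(z>.108)
    for nm,m in(("steel",st),("high",hi)):
        k,l=cv2.connectedComponents(m.astype(np.uint8))
        for i in range(1,k):
            if (l==i).sum()>=3: 
                a=np.argwhere(l==i); print(nm,a.mean(0)[::-1].round(1),len(a),P[l==i].mean(0).round(4),P[l==i][:,2].max().round(4))
    im=c["pixels"]
    a=im[v-50:v+50,u-50:u+50]; b=im[q-50:q+50,w-50:w+50]
    r=cv2.resize(np.hstack([a,b]),(800,400),interpolation=cv2.INTER_CUBIC); cv2.imwrite(f"pics/{n}crop.png",cv2.convertScaleAbs(r,alpha=1.6))
E
```

```text
top chuck [0.52378824 0.18768259 0.10597748] wheel [ 0.57751454 -0.15106076  0.08732325]
bench z -0.0004384112888740218
0.025 1298 circ (0.525362491607666, 0.19923855364322662) 0.06989414244890213 mean [0.52478801 0.19662739 0.03485405] zmed 0.035195068237737624
0.09 234 circ (0.5257097482681274, 0.19925475120544434) 0.024941887706518173 mean [0.52568687 0.19882602 0.10537756] zmed 0.10554678298116149
[(np.float64(0.074), np.int64(9)), (np.float64(0.078), np.int64(130)), (np.float64(0.082), np.int64(807)), (np.float64(0.086), np.int64(932)), (np.float64(0.09), np.int64(190)), (np.float64(0.094), np.int64(15)), (np.float64(0.098), np.int64(24)), (np.float64(0.102), np.int64(28)), (np.float64(0.126), np.int64(21)), (np.float64(0.13), np.int64(79)), (np.float64(0.134), np.int64(93)), (np.float64(0.138), np.int64(47))]
steel [378.2 162. ] 23 [ 0.6639 -0.1822  0.0974] 0.1296
steel [354.  168.7] 3 [ 0.6438 -0.1115  0.0857] 0.0888
steel [350. 171.] 3 [ 0.6366 -0.0996  0.0854] 0.0859
steel [358.4 178. ] 28 [ 0.6152 -0.1237  0.0986] 0.1095
steel [382.5 188.2] 28 [ 0.5861 -0.1957  0.0981] 0.10
[... 1951 characters left out ...]
[ 0.6542 -0.171   0.1267] 0.1291
steel [353.1 228.3] 17 [ 0.6569 -0.1757  0.1157] 0.1298
steel [359.2 239. ] 41 [ 0.6711 -0.1929  0.0932] 0.1294
steel [359.4 231.1] 10 [ 0.6693 -0.1946  0.1237] 0.1299
steel [296.7 233.7] 3 [ 0.513  -0.153   0.0862] 0.0868
steel [301.2 235.7] 11 [ 0.5242 -0.2011  0.1272] 0.13
steel [327.2 239.5] 36 [ 0.5893 -0.1909  0.0971] 0.1047
steel [289.9 242.4] 14 [ 0.4959 -0.2111  0.117 ] 0.1288
steel [296.3 242.2] 9 [ 0.5115 -0.2139  0.1191] 0.1299
steel [292.1 253.5] 10 [ 0.4992 -0.2149  0.0804] 0.0844
high [315.5 197. ] 107 [ 0.57   -0.0622  0.1314] 0.1397
high [357.8 226.9] 148 [ 0.6661 -0.1864  0.1304] 0.1402
high [295.9 237.7] 167 [ 0.5111 -0.2085  0.1294] 0.1402
```

View pics/topcrop.png

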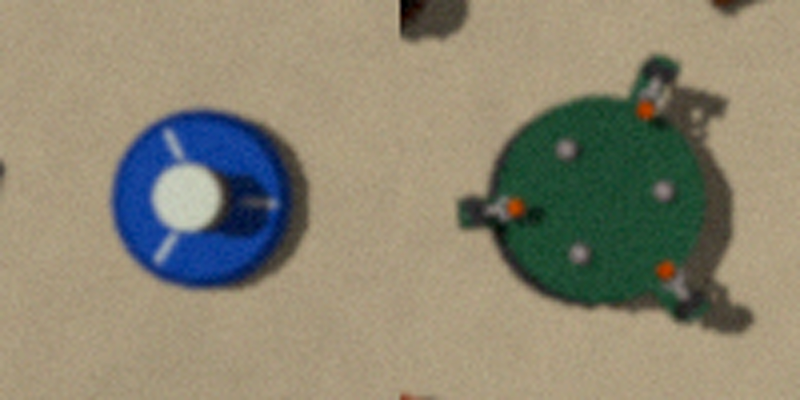

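View pics/sidecrop.png

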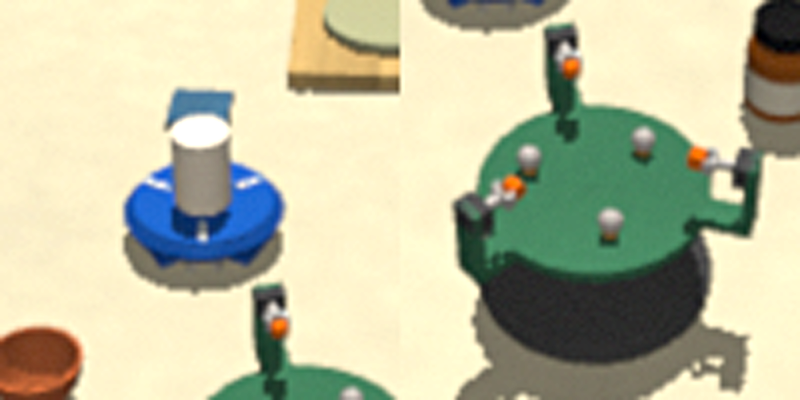

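The chuck is at about (0.528, 0.199) and the wheel at about (0.581, -0.150). The seat height looks like 0.097. The two cameras differ by a few mm, so I'll refine the relative position while hovering. First I'll move above the chuck.

>>> {"fn": "move_arm", "kwargs": {"commands": [[[-1.2,-0.7,0.2,0,0,0],[-2.5,-1.45,0.4,0,0,0],[-3.8,-2.2,0.7,0,0,0],[-5.1,-3.0,0.9,0,0,0],[-6.4,-3.75,1.1,0,0,0],[-7.7,-4.5,1.4,0,0,0],[-9.0,-5.25,1.6,0,0,0],[-10.0,-5.85,1.8,0,0,0],[-10.42,-6.1,1.85,0,0,0],[-10.42,-6.1,1.85,0,0,0],[-10.42,-6.1,1.85,0,0,0]]], "claw": -1}}

```text
time: 1.48
position: [0.5273, 0.2004, 0.3308]
tool_rot: [0.188, 0.982, 0.0, -0.001]
ft_force: [-0.6, -0.1, 0.4]
grip_width: 0.0871
grip_force: 0.0
```

```bash
python3 - <<'E'
from h import *
o=get_obs();print({k:o[k] for k in("time","q","position","tool_rot","ft_force")})
ims=[snap(n,f"pics/{n}1.png")["pixels"] for n in("top","side")]
cv2.imwrite("pics/v1.png",cv2.convertScaleAbs(np.hstack([cv2.resize(ims[0][120:280,160:320],(400,400)),cv2.resize(ims[1][80:240,220:380],(400,400))]),alpha=1.4))
# stripes in top0 via projection onto bat top plane
c=dict(np.load("pics/top0.npz"));P=pts(c);hsv=cv2.cvtColor(c["pixels"],cv2.COLOR_BGR2HSV).astype(int)
d=P-np.array([.5255,.1992,0]);r=np.hypot(d[...,0],d[...,1]);a=np.arctan2(d[...,1],d[...,0])
m=(r>.034)&(r<.062)&(abs(P[...,2]-.036)<.006)&(hsv[...,1]<170)
k,l,s,ce=cv2.connectedComponentsWithStats(m.astype(np.uint8))
for i in range(1,k):
    if s[i,4]>=4: q=d[l==i].mean(0); print(ce[i],s[i,4],np.degrees(np.arctan2(q[1],q[0])),np.hypot(*q[:2]))
E
```

```text
{'time': 1.475, 'q': array([ 1.65046539e-01,  5.43925547e-01,  1.65814738e+00,  7.45398614e-04,
        9.40618978e-01, -1.02754279e+00]), 'position': array([0.52725988, 0.20042574, 0.33079827]), 'tool_rot': array([ 1.88194287e-01,  9.82131619e-01,  9.17055047e-05, -6.19900062e-04]), 'ft_force': array([-0.57852597, -0.13448388,  0.447319  ])}
[244.48571429 193.94285714] 35 29.670212780333888 0.044561068814587455
[239.2 205. ] 5 83.37311449116916 0.037534568602679924
[266.93333333 207.33333333] 30 -91.6613838958288 0.04812962520814302
[242.66666667 218.96666667] 30 146.17803020192522 0.046260454080523226
```

View pics/v1.png

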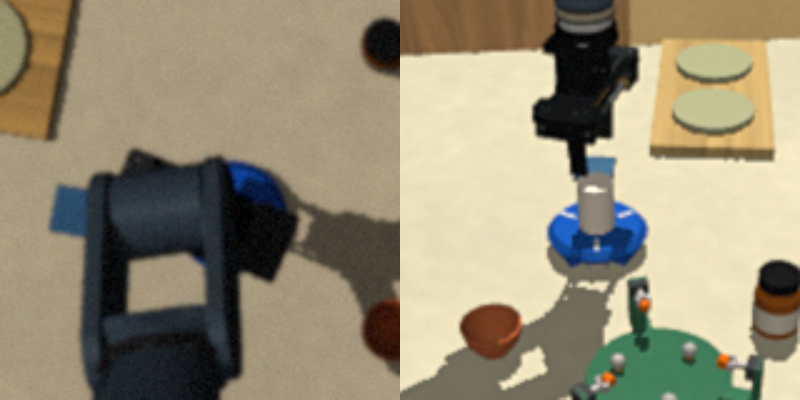

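The view shows the gripper centred above the chuck, so I'll descend and grip.

>>> {"fn": "move_arm", "kwargs": {"commands": [[[0,0,0.5,0,0,0],[0,0,1.1,0,0,0],[0,0,1.7,0,0,0],[0,0,2.1,0,0,0],[0,0,2.35,0,0,0],[0,0,2.35,0,0,0],[0,0,2.35,0,0,0]]]}}

```text
time: 2.45
position: [0.5286, 0.1995, 0.2374]
tool_rot: [0.189, 0.982, 0.0, 0.001]
ft_force: [0.5, 0.5, -0.2]
grip_width: 0.0872
grip_force: 0.0
```

>>> {"fn": "move_arm", "kwargs": {"commands": [[[0,0,0,0,0,0],[0,0,0,0,0,0],[0,0,0,0,0,0],[0,0,0,0,0,0],[0,0,0,0,0,0],[0,0,0,0,0,0],[0,0,0,0,0,0],[0,0,0,0,0,0]]], "claw": 1, "squeeze": 40}}

```text
time: 3.45
position: [0.5287, 0.1995, 0.237]
tool_rot: [0.189, 0.982, 0.0, 0.001]
ft_force: [2.1, 4.0, 1.9]
grip_width: 0.0493
grip_force: 40.0
```

>>> {"fn": "move_arm", "kwargs": {"commands": [[[0,0,-0.3,0,0,0],[0,0,-0.9,0,0,0],[0,0,-1.6,0,0,0],[0,0,-2.4,0,0,0],[0,0,-3.2,0,0,0],[0,0,-3.8,0,0,0],[0,0,-4.1,0,0,0],[0,0,-4.1,0,0,0]]]}}

```text
time: 4.45
position: [0.5278, 0.199, 0.4008]
tool_rot: [0.189, 0.982, -0.0, -0.0]
ft_force: [-0.5, 0.2, -5.0]
grip_width: 0.0493
grip_force: 40.0
```

>>> {"fn": "move_arm", "kwargs": {"commands": [[[-0.3,-0.5,0,0,0,-0.02],[-0.8,-1.4,0,0,0,-0.04],[-1.4,-2.4,0,0,0,-0.06],[-2.0,-3.4,0,0,0,-0.08],[-2.6,-4.5,0,0,0,-0.1],[-3.2,-5.5,0,0,0,-0.12],[-3.8,-6.5,0,0,0,-0.14],[-4.2,-7.2,0,0,0,-0.16],[-4.4,-7.5,0,0,0,-0.17],[-4.46,-7.64,0,0,0,-0.172],[-4.46,-7.64,0,0,0,-0.172],[-4.46,-7.64,0,0,0,-0.172]]]}}

```text
time: 5.95
position: [0.5805, -0.1493, 0.4006]
tool_rot: [0.103, 0.995, 0.0, -0.0]
ft_force: [0.3, 0.2, -4.4]
grip_width: 0.049
grip_force: 40.0
```

```bash
python3 - <<'E'
from h import *
o=get_obs();print({k:o[k] for k in("time","q","position","tool_rot","ft_force","moment","grip_width")})
ims=[snap(n,f"pics/{n}2.png")["pixels"] for n in("top","side")]
cv2.imwrite("pics/v2.png",cv2.convertScaleAbs(np.hstack([cv2.resize(ims[0][110:270,290:450],(400,400)),cv2.resize(ims[1][130:270,250:390],(400,400))]),alpha=1.4))
E
```

```text
{'time': 5.95, 'q': array([-4.38102290e-01,  4.97603063e-01,  1.50320264e+00,  4.68180754e-04,
        1.14186465e+00, -1.80261058e+00]), 'position': array([ 0.5804903 , -0.14930471,  0.40062667]), 'tool_rot': array([ 1.03058165e-01,  9.94675163e-01,  3.78138216e-04, -4.38935142e-04]), 'ft_force': array([ 0.30999789,  0.22492202, -4.44596561]), 'moment': array([-0.00070814,  0.03868061, -0.03021044]), 'grip_width': 0.048995452162428864}
```

View pics/v2.png

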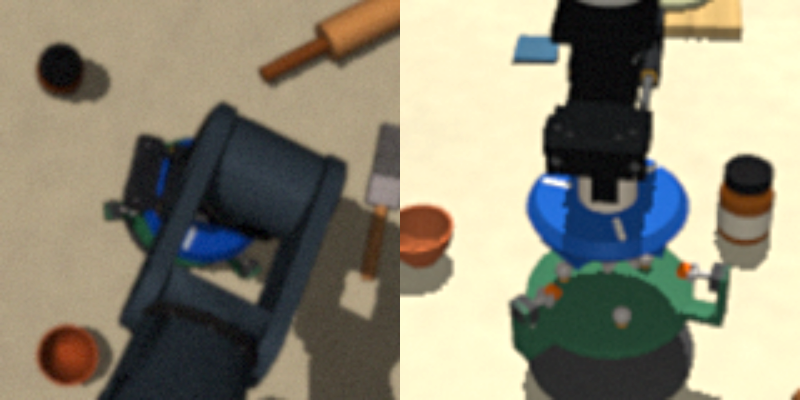

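The bat is hovering over the wheel, and two stripes show in the side view. I'll fit both circles in each camera to get their relative offset.

```bash
cat > fit.py <<'E'
from h import *
from scipy.optimize import least_squares
def circ(p,c0,r):
    # fixed-radius fit to the outer boundary of a horizontal disc (robust)
    c=np.array(c0)
    for _ in range(6):
        d=p[:,:2]-c; a=np.arctan2(d[:,1],d[:,0]); R=np.hypot(*d.T); b=((a+np.pi)/(np.pi/24)).astype(int)
        e=[]
        for i in range(48):
            s=np.where(b==i)[0]
            if len(s): j=s[R[s].argmax()]; 
            if len(s) and R[j]>r-.006: e.append(p[j,:2])
        e=np.array(e)
        c=least_squares(lambda c:np.hypot(*(e-c).T)-r,c,loss="soft_l1",f_scale=.001).x
    return c,len(e),np.median(abs(np.hypot(*(e-c).T)-r))
def run(f,bc,bz):
    c=dict(np.load(f"pics/{f}.npz"));P=pts(c);h=cv2.cvtColor(c["pixels"],cv2.COLOR_BGR2HSV).astype(int);H,S=h[...,0],h[...,1]
    x,y,z=P[...,0],P[...,1],P[...,2]
    m=(H>100)&(H<130)&(S>120)&(abs(z-bz-.03)<.025)&(np.hypot(x-bc[0],y-bc[1])<.1)
    print(f,"bat",m.sum(),circ(P[m],bc,.0698))
    w=(.581,-.15)
    m=(H>55)&(H<95)&(S>70)&(abs(z-.086)<.006)&(np.hypot(x-w[0],y-w[1])<.09)
    print(f,"head",m.sum(),np.median(z[m]),circ(P[m],w,.078))
    m=(abs(z-bz-.036)<.008)&(S<120)&(np.hypot(x-bc[0],y-bc[1])<.065)
    k,l,s,ce=cv2.connectedComponentsWithStats(m.astype(np.uint8))
    for i in range(1,k):
        if s[i,4]>4: print("  stripe",ce[i].round(1),s[i,4],P[l==i].mean(0).round(4))
E
python3 - <<'E'
from fit import *
for f in("top0","side0"): run(f,(.528,.199),0)
for f in("top2","side2"): run(f,(.581,-.149),.164)
E
```

```text
top0 bat 1159 (array([0.52614612, 0.19782773]), 48, np.float64(0.0026515772928998316))
top0 head 1850 0.08625294791878971 (array([ 0.57844124, -0.15046029]), 45, np.float64(0.0016979702087048937))
  stripe [246.4 194.2] 33 [0.5634 0.2155 0.0349]
  stripe [266.5 207. ] 22 [0.5251 0.1524 0.0367]
  stripe [243.1 218.3] 21 [0.489  0.2236 0.0354]
side0 bat 550 (array([0.53041605, 0.2009999 ]), 28, np.float64(0.0014464479106482062))
side0 head 1824 0.08641070701295307 (array([ 0.58380988, -0.15043607]), 44, np.float64(0.0016333753289495823))
  stripe [309.9 164.9] 15 [0.5712 0.2267 0.0369]
  stripe [287.6 165.6] 18 [0.4926 0.228  0.0379]
  stripe [298.  172.2] 20 [0.5274 0.1811 0.0409]
  stripe [298.1 177.5] 16 [0.5269 0.1559 0.0375]
top2 bat 368 (array([ 0.57753305, -0.15153129]), 18, np.float64(0.0006499839402365135))
top2 head 103 0.08585227572700418 (array([ 0.57808292, -0.15234059]), 12, np.float64(0.0016367528853762012))
  stripe [365.3 204.5] 31 [ 0.5352 -0.1331  0.2008]
side2 bat 1124 (array([ 0.58081884, -0.14935459]), 30, np.float64(0.0013511845652844218))
side2 head 1489 0.08628869335974022 (array([ 0.58327977, -0.14992792]), 33, np.float64(0.0015699630576578166))
  stripe [338.4 188.1] 10 [ 0.6244 -0.1156  0.2011]
  stripe [304.3 193.5] 26 [ 0.5379 -0.1296  0.2015]
  stripe [320.9 201.1] 52 [ 0.5759 -0.164   0.2034]
  stripe [326.3 209.6] 26 [ 0.5861 -0.1929  0.2008]
```

The remaining correction is about +2 mm in x, and the yaw is within 1°. I'll correct and descend to just above the rollers, where home TCP z should be about 0.335.

>>> {"fn": "move_arm", "kwargs": {"commands": [[[-0.05,0.01,0,0,0,0],[-0.05,0.01,0.25,0,0,0],[-0.05,0.01,0.5,0,0,0],[-0.05,0.01,0.75,0,0,0],[-0.05,0.01,0.9,0,0,0],[-0.05,0.01,0.9,0,0,0],[-0.05,0.01,0.9,0,0,0]]]}}

```text
time: 6.92
position: [0.5829, -0.1508, 0.365]
tool_rot: [0.104, 0.995, -0.0, 0.0]
ft_force: [0.4, 0.2, -4.0]
grip_width: 0.0494
grip_force: 40.0
```

>>> {"fn": "move_arm", "kwargs": {"commands": [[[0,0,0.05,0,0,0],[0,0,0.1,0,0,0],[0,0,0.15,0,0,0],[0,0,0.2,0,0,0],[0,0,0.25,0,0,0],[0,0,0.25,0,0,0]]]}}

```text
time: 7.68
position: [0.5827, -0.1506, 0.3545]
tool_rot: [0.104, 0.995, 0.0, -0.0]
ft_force: [0.7, -0.8, -4.2]
grip_width: 0.0493
grip_force: 40.0
```

>>> {"fn": "move_arm", "kwargs": {"commands": [[[0,0,0.025,0,0,0],[0,0,0.05,0,0,0],[0,0,0.075,0,0,0],[0,0,0.1,0,0,0],[0,0,0.1,0,0,0]]]}}

```text
time: 8.3
position: [0.5828, -0.1506, 0.3514]
tool_rot: [0.104, 0.995, -0.0, 0.0]
ft_force: [-0.2, 1.4, 0.7]
grip_width: 0.049
grip_force: 40.0
```

>>> {"fn": "move_arm", "kwargs": {"commands": [[[0,0,0.025,0,0,0],[0,0,0.05,0,0,0],[0,0,0.075,0,0,0],[0,0,0.075,0,0,0]]]}}

```text
time: 8.8
position: [0.5829, -0.1506, 0.348]
tool_rot: [0.104, 0.995, 0.0, 0.0]
ft_force: [-0.4, 1.2, 3.5]
grip_width: 0.0497
grip_force: 40.0
```

>>> {"fn": "move_arm", "kwargs": {"commands": [[[0,0,0.02,0,0,0],[0,0,0.04,0,0,0],[0,0,0.05,0,0,0],[0,0,0.05,0,0,0]]]}}

```text
time: 9.3
position: [0.5829, -0.1507, 0.3465]
tool_rot: [0.104, 0.995, -0.0, 0.0]
ft_force: [-1.6, 3.2, 6.2]
grip_width: 0.0495
grip_force: 40.0
```

>>> {"fn": "move_arm", "kwargs": {"commands": [[[0,0,0.02,0,0,0],[0,0,0.04,0,0,0],[0,0,0.04,0,0,0]]]}}

```text
time: 9.68
position: [0.5829, -0.1506, 0.3452]
tool_rot: [0.104, 0.995, -0.0, 0.0]
ft_force: [-1.5, 2.1, 7.7]
grip_width: 0.049
grip_force: 40.0
```

>>> {"fn": "move_arm", "kwargs": {"commands": [[[0,0,0.02,0,0,0],[0,0,0.04,0,0,0],[0,0,0.04,0,0,0]]]}}

```text
time: 10.05
position: [0.5829, -0.1507, 0.3435]
tool_rot: [0.104, 0.995, -0.0, 0.0]
ft_force: [-2.5, 3.0, 7.6]
grip_width: 0.0497
grip_force: 40.0
```

>>> {"fn": "move_arm", "kwargs": {"commands": [[[0.02,0.015,0.02,0,0,0],[0.02,0.015,0.04,0,0,0],[0.02,0.015,0.04,0,0,0]]]}}

```text
time: 10.42
position: [0.5826, -0.1503, 0.3423]
tool_rot: [0.104, 0.995, -0.001, 0.001]
ft_force: [-0.9, 1.2, 8.8]
grip_width: 0.0495
grip_force: 40.0
```

>>> {"fn": "move_arm", "kwargs": {"commands": [[[0,0,0.02,0,0,0],[0,0,0.04,0,0,0],[0,0,0.04,0,0,0]]]}}

```text
time: 10.8
position: [0.5825, -0.1503, 0.3396]
tool_rot: [0.104, 0.995, -0.0, 0.001]
ft_force: [0.2, 0.6, 0.1]
grip_width: 0.0495
grip_force: 40.0
```

>>> {"fn": "move_arm", "kwargs": {"commands": [[[0,0,0.02,0,0,0],[0,0,0.04,0,0,0],[0,0,0.04,0,0,0]]]}}

```text
time: 11.18
position: [0.5824, -0.1502, 0.3362]
tool_rot: [0.104, 0.995, -0.0, 0.0]
ft_force: [4.4, -2.4, -11.8]
grip_width: 0.0493
grip_force: 40.0
```

The widest part is past and the springs are now pulling down, so I'll ease it home.

>>> {"fn": "move_arm", "kwargs": {"commands": [[[-0.01,-0.005,0.02,0,0,0],[-0.01,-0.005,0.04,0,0,0],[-0.01,-0.005,0.04,0,0,0]]]}}

```text
time: 11.55
position: [0.5825, -0.1503, 0.335]
tool_rot: [0.104, 0.995, -0.0, -0.0]
ft_force: [4.7, -2.9, -15.0]
grip_width: 0.0495
grip_force: 40.0
```

>>> {"fn": "move_arm", "kwargs": {"commands": [[[0,0,0.015,0,0,0],[0,0,0.025,0,0,0],[0,0,0.025,0,0,0]]]}}

```text
time: 11.92
position: [0.5824, -0.1503, 0.3346]
tool_rot: [0.104, 0.995, -0.0, -0.0]
ft_force: [4.3, -2.8, -14.9]
grip_width: 0.0491
grip_force: 40.0
```

>>> {"fn": "move_arm", "kwargs": {"commands": [[[-0.01,-0.005,0.015,0,0,0],[-0.01,-0.005,0.025,0,0,0],[-0.01,-0.005,0.025,0,0,0]]]}}

```text
time: 12.3
position: [0.5826, -0.1504, 0.3343]
tool_rot: [0.104, 0.995, 0.0, -0.0]
ft_force: [2.4, -1.5, -9.6]
grip_width: 0.0492
grip_force: 40.0
```

>>> {"fn": "move_arm", "kwargs": {"commands": [[[0,0,0.015,0,0,0],[0,0,0.025,0,0,0],[0,0,0.025,0,0,0]]]}}

```text
time: 12.68
position: [0.5825, -0.1503, 0.3337]
tool_rot: [0.104, 0.995, 0.0, -0.0]
ft_force: [0.3, -1.3, -4.1]
grip_width: 0.0495
grip_force: 40.0
```

>>> {"fn": "move_arm", "kwargs": {"commands": [[[0,0,0.02,0,0,0],[0,0,0.04,0,0,0],[0,0,0.04,0,0,0]]]}}

```text
time: 13.05
position: [0.5825, -0.15, 0.3327]
tool_rot: [0.103, 0.995, 0.0, -0.0]
ft_force: [-2.9, 0.7, 5.1]
grip_width: 0.0495
grip_force: 40.0
```

>>> {"fn": "move_arm", "kwargs": {"commands": [[[0,0,0.02,0,0,0],[0,0,0.02,0,0,0],[0,0,0.02,0,0,0]]]}}

```text
time: 13.42
position: [0.5825, -0.15, 0.3326]
tool_rot: [0.103, 0.995, 0.0, -0.0]
ft_force: [-4.0, 1.0, 8.7]
grip_width: 0.0494
grip_force: 40.0
```

```bash
python3 - <<'E'
from fit import *
o=get_obs();print({k:o[k] for k in("time","position","ft_force","moment","tool_rot")})
c=snap("side","pics/side3.png");snap("top","pics/top3.png")
run("side3",(.581,-.15),.097)
run("top3",(.581,-.15),.097)
cv2.imwrite("pics/v3.png",cv2.convertScaleAbs(cv2.resize(c["pixels"][150:270,250:410],(800,600),interpolation=cv2.INTER_CUBIC),alpha=1.4))
E
```

```text
{'time': 13.425, 'position': array([ 0.58246115, -0.14999745,  0.33259337]), 'ft_force': array([-3.97619412,  1.01509458,  8.72969702]), 'moment': array([0.7848452 , 0.25720776, 0.28874087]), 'tool_rot': array([ 1.03203196e-01,  9.94660273e-01,  1.19327687e-04, -1.62879629e-04])}
side3 bat 1015 (array([ 0.58268695, -0.15051399]), 29, np.float64(0.0012168292958084775))
side3 head 679 0.08620285784513838 (array([ 0.58381236, -0.14940424]), 26, np.float64(0.0012802509779822335))
  stripe [338.4 208.3] 12 [ 0.6262 -0.1167  0.1337]
  stripe [321.5 222. ] 48 [ 0.5771 -0.167   0.1364]
  stripe [327.  230.5] 26 [ 0.5882 -0.1945  0.133 ]
  stripe [303.  230.2] 5 [ 0.5295 -0.1844  0.1291]
top3 bat 288 (array([ 0.58011846, -0.15227217]), 13, np.float64(0.0016075017113340306))
top3 head 71 0.08667049132312563 (array([ 0.57661669, -0.1526632 ]), 12, np.float64(0.0007165306241588981))
  stripe [362.6 204.5] 32 [ 0.5363 -0.1335  0.1324]
```

View pics/v3.png

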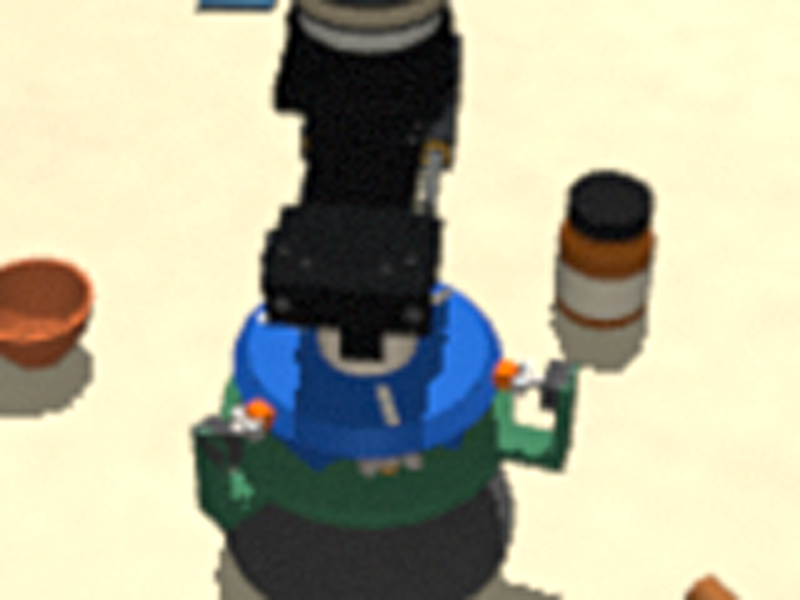

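The bat is seated, with rollers over the rim at (258,412) and (508,375) and a ball nested under the front stripe at (390,465). Force rises stiffly when I push, so it has reached the hard stop. I'll relax the push to near zero and release.

>>> {"fn": "move_arm", "kwargs": {"commands": [[[0.01,0,-0.015,0,0,0],[0.01,0,-0.03,0,0,0],[0.01,0,-0.03,0,0,0],[0.01,0,-0.03,0,0,0]]], "squeeze": 15}}

```text
time: 14.02
position: [0.5823, -0.1501, 0.3325]
tool_rot: [0.104, 0.995, 0.0, -0.0]
ft_force: [-2.2, 0.8, 6.0]
grip_width: 0.0499
grip_force: 15.0
```

>>> {"fn": "move_arm", "kwargs": {"commands": [[[0,0,0,0,0,0],[0,0,0,0,0,0],[0,0,0,0,0,0],[0,0,0,0,0,0],[0,0,0,0,0,0],[0,0,0,0,0,0],[0,0,0,0,0,0]]], "claw": -1}}

```text
time: 14.9
position: [0.5824, -0.1504, 0.332]
tool_rot: [0.104, 0.995, -0.0, 0.0]
ft_force: [0.8, -0.5, -0.9]
grip_width: 0.0869
grip_force: 0.0
```

Released cleanly. I'll retreat straight up, then move aside so the cameras can see.

>>> {"fn": "move_arm", "kwargs": {"commands": [[[0,0,-0.4,0,0,0],[0,0,-1.0,0,0,0],[0,0,-1.7,0,0,0],[0,0,-2.4,0,0,0],[0,0,-2.8,0,0,0],[0,1.0,-2.8,0,0,0],[0,2.2,-2.8,0,0,0],[0,3.5,-2.8,0,0,0],[0,4.8,-2.8,0,0,0],[0,5.8,-2.8,0,0,0],[0,6.2,-2.8,0,0,0],[0,6.2,-2.8,0,0,0]]]}}

```text
time: 16.4
position: [0.6335, 0.0928, 0.4439]
tool_rot: [0.103, 0.995, -0.0, -0.0]
ft_force: [-0.5, -0.2, -0.2]
grip_width: 0.087
grip_force: 0.0
```

```bash
python3 - <<'E'
from fit import *
t=snap("top","pics/top4.png");c=snap("side","pics/side4.png")
for n,im in(("side4",c),("top4",t)):
    run(n,(.581,-.15),.097)
    P=pts(im);h=cv2.cvtColor(im["pixels"],cv2.COLOR_BGR2HSV).astype(int)
    x,y,z=P[...,0],P[...,1],P[...,2];r=np.hypot(x-.581,y+.15)
    m=(h[...,0]>100)&(h[...,0]<130)&(h[...,1]>120)&(r<.058)&(r>.03)&(z>.12)&(z<.15)
    A=np.c_[x[m]-.581,y[m]+.15,np.ones(m.sum())]
    s=least_squares(lambda p:A@p-z[m],[0,0,.13],loss="soft_l1",f_scale=.002).x;print("top plane slope deg",np.degrees(s[:2]),s[2],m.sum())
    w=(r<.024)&(z>.19);print("chuck top",np.median(P[w],0))
    o=((h[...,0]<14)&(h[...,1]>150)&(r<.1)&(z>.1)).astype(np.uint8)
    k,l,st,ce=cv2.connectedComponentsWithStats(o)
    for i in range(1,k):
        if st[i,4]>2: q=P[l==i].mean(0);print("roller",ce[i].round(1),q.round(4),np.hypot(q[0]-(.5835 if n=="side4" else .579),q[1]+.1505))
a=cv2.resize(c["pixels"][160:260,270:370],(400,400));b=cv2.resize(t["pixels"][140:240,317:417],(400,400))
cv2.imwrite("pics/v4.png",cv2.convertScaleAbs(np.hstack([a,b]),alpha=1.4))
E
```

```text
side4 bat 1099 (array([ 0.58314597, -0.15017357]), 29, np.float64(0.0009020242948042517))
side4 head 678 0.08622890148803664 (array([ 0.58414322, -0.14953165]), 25, np.float64(0.0013856726376140632))
  stripe [336.5 209.3] 30 [ 0.6207 -0.1197  0.1335]
  stripe [305.7 214.3] 26 [ 0.5391 -0.1303  0.1319]
  stripe [321.5 222. ] 54 [ 0.5771 -0.166   0.1355]
  stripe [327.  230.8] 27 [ 0.5881 -0.1946  0.132 ]
top plane slope deg [1.01867191 0.65742997] 0.13225948027123005 607
chuck top [ 0.57983177 -0.1518573   0.20213418]
roller [350.6 223.9] [ 0.6495 -0.1766  0.133 ] 0.07094599187641432
roller [302.2 231.8] [ 0.5271 -0.1932  0.1325] 0.0706948862118994
top4 bat 1338 (array([ 0.57819276, -0.15219443]), 46, np.float64(0.000981506434825856))
top4 head 196 0.0858162652476138 (array([ 0.57873301, -0.15285717]), 29, np.float64(0.0013586467665289842))
  stripe [360.1 176.6] 25 [ 0.6164 -0.1251  0.1338]
  stripe [380.  186.7] 67 [ 0.5884 -0.183   0.1329]
  stripe [363.2 204.2] 24 [ 0.5371 -0.1352  0.1316]
top plane slope deg [0.79402275 0.36762448] 0.132083997481416 778
chuck top [ 0.58002334 -0.15064518  0.20241863]
roller [378.5 166.6] [ 0.6462 -0.1776  0.1347] 0.07250104778031297
roller [344.5 192.6] [ 0.5695 -0.0809  0.1319] 0.07024776730008614
roller [383.8 209.6] [ 0.5225 -0.1946  0.1319] 0.07169192740587255
```

View pics/v4.png

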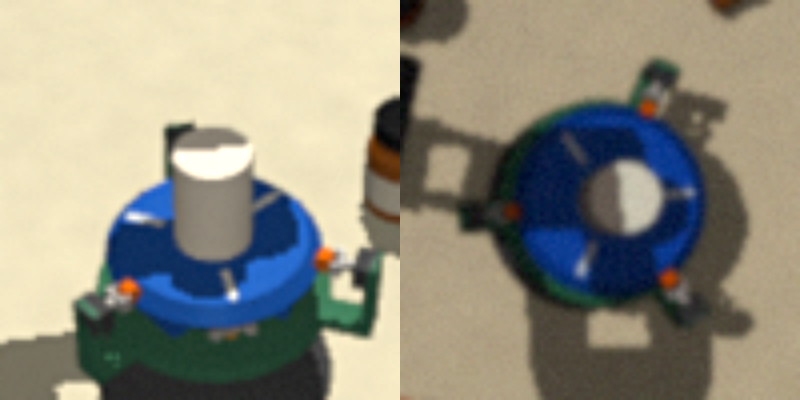

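The view shows all three rollers over the rim, at about (128,290), (325,258) and (512,212). There is a hint of a 1° slope, so I'll check camera bias and roller travel against the first pictures.

```bash
python3 - <<'E'
from fit import *
def pl(P,m,c):
    A=np.c_[P[...,0][m]-c[0],P[...,1][m]-c[1],np.ones(m.sum())]
    s=least_squares(lambda p:A@p-P[...,2][m],[0,0,np.median(P[...,2][m])],loss="soft_l1",f_scale=.002).x
    return np.degrees(s[:2]).round(2),s[2].round(4)
for n in("top","side"):
  for k in(0,4):
    c=dict(np.load(f"pics/{n}{k}.npz"));P=pts(c);h=cv2.cvtColor(c["pixels"],cv2.COLOR_BGR2HSV).astype(int)
    x,y,z=P[...,0],P[...,1],P[...,2];H,S=h[...,0],h[...,1]
    w=(.579,-.1505) if n=="top" else (.5835,-.1505); r=np.hypot(x-w[0],y-w[1]); R=np.hypot(x-.6,y)
    print(n,k,"bench",pl(P,(abs(z)<.008)&(R<.3),w))
    if k==0:
        print(" head",pl(P,(H>55)&(H<95)&(S>70)&(abs(z-.086)<.008)&(r<.07),w))
        q=np.hypot(x-.528,y-.199); print(" bat0",pl(P,(H>100)&(H<130)&(S>120)&(q<.058)&(q>.03)&(z>.02)&(z<.055),(.528,.199)))
    else: print(" bat",pl(P,(H>100)&(H<130)&(S>120)&(r<.058)&(r>.03)&(z>.12)&(z<.15),w))
    o=((H<14)&(S>150)&(r<.1)&(z>.1)).astype(np.uint8)
    kk,l,st,ce=cv2.connectedComponentsWithStats(o)
    for i in range(1,kk):
        if st[i,4]>2: p=P[l==i].mean(0);print("  roller",st[i,4],p.round(4),np.hypot(p[0]-w[0],p[1]-w[1]).round(4))
E
```

```text
top 0 bench (array([-0.06, -0.1 ]), np.float64(-0.0002))
 head (array([ 0.01, -0.19]), np.float64(0.0864))
 bat0 (array([-0.12,  0.05]), np.float64(0.0361))
  roller 11 [ 0.6426 -0.177   0.1318] 0.0689
  roller 11 [ 0.5687 -0.084   0.1324] 0.0673
  roller 13 [ 0.5253 -0.1918  0.1346] 0.0677
top 4 bench (array([-0.05, -0.12]), np.float64(-0.0002))
 bat (array([0.75, 0.3 ]), np.float64(0.132))
  roller 11 [ 0.6462 -0.1776  0.1347] 0.0725
  roller 11 [ 0.5695 -0.0809  0.1319] 0.0702
  roller 16 [ 0.5225 -0.1946  0.1319] 0.0717
side 0 bench (array([0.05, 0.04]), np.float64(-0.0))
 head (array([0.01, 0.04]), np.float64(0.0865))
 bat0 (array([0.05, 0.38]), np.float64(0.0372))
  roller 16 [ 0.5734 -0.0826  0.132 ] 0.0686
  roller 17 [ 0.6447 -0.1755  0.1321] 0.0661
  roller 15 [ 0.5293 -0.191   0.133 ] 0.0677
side 4 bench (array([0.05, 0.04]), np.float64(-0.0))
 bat (array([1.02, 0.64]), np.float64(0.1323))
  roller 15 [ 0.6495 -0.1766  0.133 ] 0.0709
  roller 12 [ 0.5271 -0.1932  0.1325] 0.0707
```

Camera bias is only about 0.1–0.4°, but the bat tilts about 1°, high towards the ball at 38°. I'll check whether it was already tilted in the grip.

```bash
python3 - <<'E'
from fit import *
from scipy.spatial.transform import Rotation as Ro
for n,k,zt in(("top",2,.201),("side",2,.201),("top",3,.133),("side",3,.133),("top",4,.133),("side",4,.133),("side",0,.037),("top",0,.037)):
    c=dict(np.load(f"pics/{n}{k}.npz"));P=pts(c);h=cv2.cvtColor(c["pixels"],cv2.COLOR_BGR2HSV).astype(int)
    x,y,z=P[...,0],P[...,1],P[...,2];H,S=h[...,0],h[...,1]
    w=(.579,-.151) if n=="top" else (.583,-.1502)
    if k==0: w=(.528,.199)
    r=np.hypot(x-w[0],y-w[1]); m=(H>100)&(H<130)&(S>120)&(r<.06)&(r>.027)&(abs(z-zt)<.012)
    A=np.c_[x[m]-w[0],y[m]-w[1],np.ones(m.sum())]; f=least_squares(lambda p:A@p-z[m],[0,0,zt],loss="soft_l1",f_scale=.002)
    cov=np.linalg.inv(A.T@A)*np.median(abs(f.fun))**2*2.2
    print(n,k,m.sum(),np.degrees(f.x[:2]).round(2),"+-",np.degrees(np.sqrt(np.diag(cov)[:2])).round(2),f.x[2].round(4))
o=get_obs();print(o["position"],(Ro.from_quat(o["tool_rot"]).as_matrix()).round(3).tolist())
E
```

```text
top 2 206 [-0.33 -0.3 ] +- [0.53 0.53] 0.2005
side 2 661 [0.05 0.13] +- [0.06 0.09] 0.2008
top 3 195 [ 0.6  -0.35] +- [0.6  0.56] 0.1326
side 3 611 [0.11 0.32] +- [0.07 0.12] 0.1328
top 4 899 [0.92 0.29] +- [0.14 0.15] 0.132
side 4 703 [1.   0.73] +- [0.07 0.09] 0.1323
side 0 332 [0.2  0.47] +- [0.13 0.18] 0.0371
top 0 817 [-0.23  0.1 ] +- [0.17 0.17] 0.0361
[0.63344718 0.09111072 0.44389587] [[-0.978, 0.207, -0.001], [0.207, 0.978, -0.001], [0.0, -0.001, -1.0]]
```

The bat was level in the grip and tilted on release, so it is stuck slightly high on the ball at 38° while the other two are home. I'll close the fingers and press gently on that side of the chuck's top.

>>> {"fn": "move_arm", "kwargs": {"commands": [[[0,-0.6,0,0,0,0],[-0.1,-1.6,0,0,0,0],[-0.15,-2.8,0,0,0,0],[-0.2,-4.0,0,0,0,0],[-0.25,-5.1,0,0,0,0],[-0.28,-5.83,0,0,0,0],[-0.28,-5.83,0.3,0,0,0],[-0.28,-5.83,0.7,0,0,0],[-0.28,-5.83,1.1,0,0,0],[-0.28,-5.83,1.3,0,0,0],[-0.28,-5.83,1.3,0,0,0]]], "claw": 1}}

```text
time: 17.88
position: [0.5964, -0.1374, 0.3908]
tool_rot: [0.103, 0.995, 0.0, -0.001]
ft_force: [-0.5, -0.4, 0.6]
grip_width: 0.0005
grip_force: 0.0
```

>>> {"fn": "move_arm", "kwargs": {"commands": [[[0,0,0.03,0,0,0],[0,0,0.06,0,0,0],[0,0,0.09,0,0,0],[0,0,0.12,0,0,0],[0,0,0.15,0,0,0],[0,0,0.15,0,0,0]]]}}

```text
time: 18.62
position: [0.5964, -0.1382, 0.3858]
tool_rot: [0.104, 0.995, 0.0, -0.0]
ft_force: [0.5, 0.2, 0.1]
grip_width: 0.0005
grip_force: 0.0
```

>>> {"fn": "move_arm", "kwargs": {"commands": [[[0,0,0.02,0,0,0],[0,0,0.04,0,0,0],[0,0,0.05,0,0,0],[0,0,0.05,0,0,0]]]}}

```text
time: 19.12
position: [0.5964, -0.1382, 0.3851]
tool_rot: [0.104, 0.995, -0.0, 0.001]
ft_force: [-2.4, -0.6, 5.1]
grip_width: 0.0006
grip_force: 2.9
```

>>> {"fn": "move_arm", "kwargs": {"commands": [[[0,0,0.02,0,0,0],[0,0,0.03,0,0,0],[0,0,0.03,0,0,0]]]}}

```text
time: 19.5
position: [0.5965, -0.1381, 0.385]
tool_rot: [0.104, 0.995, -0.0, 0.001]
ft_force: [-2.9, 1.1, 10.4]
grip_width: 0.0007
grip_force: 5.2
```

>>> {"fn": "move_arm", "kwargs": {"commands": [[[0,0,0.02,0,0,0],[0,0,0.03,0,0,0],[0,0,0.03,0,0,0]]]}}

```text
time: 19.88
position: [0.5967, -0.138, 0.3847]
tool_rot: [0.104, 0.995, -0.0, 0.002]
ft_force: [-3.3, 1.8, 13.9]
grip_width: 0.0006
grip_force: 6.9
```

>>> {"fn": "move_arm", "kwargs": {"commands": [[[0,0,0.02,0,0,0],[0,0,0.02,0,0,0],[0,0,0.02,0,0,0]]]}}

```text
time: 20.25
position: [0.5967, -0.138, 0.3847]
tool_rot: [0.104, 0.995, -0.0, 0.002]
ft_force: [-3.5, 2.9, 16.6]
grip_width: 0.0008
grip_force: 8.4
```

```bash
cat > tilt.py <<'E'
from fit import *
def tilt(k):
  for n in("side","top"):
    c=snap(n,f"pics/{n}{k}.png");P=pts(c);h=cv2.cvtColor(c["pixels"],cv2.COLOR_BGR2HSV).astype(int)
    x,y,z=P[...,0],P[...,1],P[...,2];H,S=h[...,0],h[...,1]
    w=(.579,-.151) if n=="top" else (.583,-.1502); r=np.hypot(x-w[0],y-w[1])
    m=(H>100)&(H<130)&(S>120)&(r<.06)&(r>.027)&(abs(z-.133)<.012)
    A=np.c_[x[m]-w[0],y[m]-w[1],np.ones(m.sum())]; f=least_squares(lambda p:A@p-z[m],[0,0,.133],loss="soft_l1",f_scale=.002)
    mb=(H>100)&(H<130)&(S>120)&(abs(z-.127)<.025)&(r<.1)
    print(n,m.sum(),np.degrees(f.x[:2]).round(2),f.x[2].round(4),circ(P[mb],w,.0698)[0].round(4))
    o=((H<14)&(S>150)&(r<.1)&(z>.1)).astype(np.uint8); kk,l,st,ce=cv2.connectedComponentsWithStats(o)
    print("  rollers",[(P[l==i].mean(0).round(4).tolist()) for i in range(1,kk) if st[i,4]>2])
E
python3 -c "
from tilt import *
print(get_obs()['position']); tilt(5)"
```

```text
[ 0.59668793 -0.13800479  0.38466411]
side 709 [0.48 0.78] 0.132 [ 0.583  -0.1504]
  rollers [[0.6488, -0.1762, 0.1319], [0.5269, -0.1937, 0.1334]]
top 327 [0.33 0.19] 0.1317 [ 0.5809 -0.1544]
  rollers [[0.5689, -0.08, 0.1335], [0.5225, -0.194, 0.1338]]
```

>>> {"fn": "move_arm", "kwargs": {"commands": [[[0,0,-0.1,0,0,0],[0,0,-0.3,0,0,0],[0,0,-0.8,0,0,0],[0,1.0,-1.4,0,0,0],[0,2.2,-1.5,0,0,0],[0,3.6,-1.5,0,0,0],[0,5.0,-1.5,0,0,0],[0,5.8,-1.5,0,0,0],[0,5.8,-1.5,0,0,0]]], "claw": -1}}

```text
time: 21.48
position: [0.6443, 0.0913, 0.4403]
tool_rot: [0.102, 0.995, 0.0, -0.0]
ft_force: [-0.8, -0.0, -0.1]
grip_width: 0.0818
grip_force: 0.0
```

```bash
python3 -c "
from tilt import *
o=get_obs();print(o['time'],o['position']); tilt(6);tilt(7)"
```

```text
21.475 [0.64432064 0.09134971 0.44025888]
side 693 [0.76 0.75] 0.132 [ 0.5834 -0.1504]
  rollers [[0.6488, -0.1765, 0.1322], [0.5269, -0.1932, 0.1329]]
top 901 [0.55 0.51] 0.1318 [ 0.5785 -0.1519]
  rollers [[0.6463, -0.1777, 0.1339], [0.5699, -0.0804, 0.1349], [0.5226, -0.1936, 0.1322]]
side 695 [0.72 0.86] 0.132 [ 0.5832 -0.1504]
  rollers [[0.6489, -0.176, 0.1318], [0.5271, -0.1936, 0.1329]]
top 891 [0.68 0.65] 0.1318 [ 0.5784 -0.1521]
  rollers [[0.646, -0.1775, 0.1334], [0.5695, -0.0809, 0.1315], [0.5226, -0.1935, 0.1325]]
```

The bat still tilts about 0.9° after unloading, which looks like a friction stall in the grooves. I'll regrip it lightly centred on the wheel axis and dither it in yaw and sideways under a light push so it settles.

>>> {"fn": "move_arm", "kwargs": {"commands": [[[0,-0.8,0,0,0,0],[0.1,-2.0,0,0,0,0],[0.15,-3.4,0,0,0,0],[0.2,-4.8,0,0,0,0],[0.25,-5.8,0,0,0,0],[0.27,-6.2,0,0,0,0],[0.27,-6.2,0,0,0,0],[0.27,-6.2,0.6,0,0,0],[0.27,-6.2,1.4,0,0,0],[0.27,-6.2,2.2,0,0,0],[0.27,-6.2,2.6,0,0,0],[0.27,-6.2,2.6,0,0,0]]], "claw": -1}}

```text
time: 23.18
position: [0.5826, -0.1506, 0.3358]
tool_rot: [0.103, 0.995, 0.001, -0.001]
ft_force: [-0.0, -0.5, 0.5]
grip_width: 0.0869
grip_force: 0.0
```

>>> {"fn": "move_arm", "kwargs": {"commands": [[[0,0,0,0,0,0],[0,0,0,0,0,0]]]}}

```text
time: 23.42
position: [0.583, -0.1517, 0.3381]
tool_rot: [0.104, 0.995, -0.0, 0.001]
ft_force: [-0.1, -0.3, 0.5]
grip_width: 0.0873
grip_force: 0.0
```

>>> {"fn": "move_arm", "kwargs": {"commands": [[[0,0.04,0.05,0,0,0],[0,0.04,0.05,0,0,0],[0,0.04,0.05,0,0,0]]]}}

```text
time: 23.8
position: [0.5828, -0.1501, 0.3349]
tool_rot: [0.104, 0.995, -0.0, 0.0]
ft_force: [-0.4, -0.7, -0.4]
grip_width: 0.0874
grip_force: 0.0
```

>>> {"fn": "move_arm", "kwargs": {"commands": [[[0,0,0,0,0,0],[0,0,0,0,0,0],[0,0,0,0,0,0],[0,0,0,0,0,0],[0,0,0,0,0,0],[0,0,0,0,0,0],[0,0,0,0,0,0]]], "claw": 1, "squeeze": 20}}

```text
time: 24.68
position: [0.5829, -0.1498, 0.3345]
tool_rot: [0.104, 0.995, 0.0, -0.0]
ft_force: [1.1, 1.1, -2.5]
grip_width: 0.0498
grip_force: 19.9
```

>>> {"fn": "move_arm", "kwargs": {"commands": [[[0,0,0.04,0,0,0],[0,0,0.05,0,0,0],[0,0,0.05,0,0,0]]]}}

```text
time: 25.05
position: [0.5829, -0.1499, 0.3343]
tool_rot: [0.104, 0.995, 0.0, 0.0]
ft_force: [-1.9, 2.0, 6.8]
grip_width: 0.0494
grip_force: 20.0
```

>>> {"fn": "move_arm", "kwargs": {"commands": [[[0,0,0.02,0,0,0.04],[0,0,0.02,0,0,0.06],[0,0,0.02,0,0,0],[0,0,0.02,0,0,-0.06],[0,0,0.02,0,0,-0.06],[0,0,0.02,0,0,0],[0.03,0,0.02,0,0,0],[0,0.03,0.02,0,0,0],[-0.03,0,0.02,0,0,0],[0,-0.03,0.02,0,0,0],[0,0,0.02,0,0,0],[0,0,0.02,0,0,0]]]}}

```text
time: 26.55
position: [0.5837, -0.1494, 0.3333]
tool_rot: [0.103, 0.995, 0.001, 0.002]
ft_force: [3.6, 3.8, 5.8]
grip_width: 0.0494
grip_force: 20.0
```

```bash
python3 -c "
from tilt import *
o=get_obs();print(o['time'],o['position'],o['moment'],o['ft_force']); tilt(8)"
```

```text
26.55 [ 0.58371354 -0.14943916  0.3332617 ] [ 1.07959721 -0.40010695  0.33617464] [3.61234714 3.8195741  5.8358256 ]
side 615 [0.42 0.36] 0.131 [ 0.5833 -0.149 ]
  rollers [[0.6477, -0.1757, 0.132], [0.5272, -0.1923, 0.1332]]
top 209 [-0.13  1.39] 0.1308 [ 0.5799 -0.1515]
  rollers [[0.5241, -0.1933, 0.1334]]
```

It dropped a full 1 mm and moved towards the axis. I'll relax the side load, dither once more, then unload.

>>> {"fn": "move_arm", "kwargs": {"commands": [[[-0.01,0.015,0.01,0,0,0.05],[-0.01,0.015,0.01,0,0,0.05],[-0.01,0.015,0.01,0,0,-0.05],[-0.01,0.015,0.01,0,0,-0.05],[-0.01,0.015,0.01,0,0,0],[0.01,0.015,0.01,0,0,0],[-0.01,0.035,0.01,0,0,0],[-0.03,0.015,0.01,0,0,0],[-0.01,-0.005,0.01,0,0,0],[-0.01,0.015,0,0,0,0],[-0.01,0.015,0,0,0,0],[-0.01,0.015,0,0,0,0]]]}}

```text
time: 28.15
position: [0.5841, -0.1493, 0.333]
tool_rot: [0.103, 0.995, 0.0, 0.001]
ft_force: [3.1, 4.2, 5.2]
grip_width: 0.0498
grip_force: 20.0
```

>>> {"fn": "move_arm", "kwargs": {"commands": [[[0,0,-0.02,0,0,0],[0,0,-0.03,0,0,0],[0,0,-0.03,0,0,0]]]}}

```text
time: 28.52
position: [0.5841, -0.1493, 0.3331]
tool_rot: [0.104, 0.995, 0.0, 0.001]
ft_force: [4.5, 3.4, 1.1]
grip_width: 0.0501
grip_force: 20.0
```

>>> {"fn": "move_arm", "kwargs": {"commands": [[[0,0,0,0,0,0],[0,0,0,0,0,0],[0,0,0,0,0,0],[0,0,0,0,0,0],[0,0,0,0,0,0],[0,0,0,0,0,0],[0,0,0,0,0,0]]], "claw": -1}}

```text
time: 29.4
position: [0.5834, -0.1495, 0.3332]
tool_rot: [0.104, 0.995, -0.0, 0.0]
ft_force: [-0.2, -0.1, 1.1]
grip_width: 0.087
grip_force: 0.0
```

>>> {"fn": "move_arm", "kwargs": {"commands": [[[0,0,-0.4,0,0,0],[0,0,-1.0,0,0,0],[0,0,-1.7,0,0,0],[0,0,-2.4,0,0,0],[0,0,-2.8,0,0,0],[0,1.0,-2.8,0,0,0],[0,2.2,-2.8,0,0,0],[0,3.5,-2.8,0,0,0],[0,4.8,-2.8,0,0,0],[0,5.8,-2.8,0,0,0],[0,6.2,-2.8,0,0,0],[0,6.2,-2.8,0,0,0]]]}}

```text
time: 30.9
position: [0.6345, 0.0936, 0.4451]
tool_rot: [0.103, 0.995, -0.0, -0.0]
ft_force: [0.7, 0.5, 0.9]
grip_width: 0.0868
grip_force: 0.0
```

```bash
python3 -c "
from tilt import *
tilt(9);tilt(10);print(get_obs()['time'])
ims=[cv2.imread(f'pics/{n}10.png') for n in('side','top')]
a=cv2.resize(ims[0][160:260,270:370],(400,400));b=cv2.resize(ims[1][140:240,317:417],(400,400))
cv2.imwrite('pics/v10.png',cv2.convertScaleAbs(np.hstack([a,b]),alpha=1.4))"
```

```text
side 710 [0.29 0.42] 0.1309 [ 0.5836 -0.1493]
  rollers [[0.6476, -0.1755, 0.1318], [0.5273, -0.1927, 0.1334]]
top 905 [ 0.2 -0.1] 0.1309 [ 0.5787 -0.1511]
  rollers [[0.6446, -0.1776, 0.132], [0.5691, -0.0807, 0.1344], [0.5233, -0.1934, 0.132]]
side 703 [0.17 0.4 ] 0.131 [ 0.5836 -0.1493]
  rollers [[0.6474, -0.1762, 0.1323], [0.5273, -0.1923, 0.133]]
top 902 [0.26 0.18] 0.1309 [ 0.5788 -0.1511]
  rollers [[0.6447, -0.1772, 0.1342], [0.5702, -0.0813, 0.133], [0.5237, -0.1934, 0.1337]]
31.1
```

View pics/v10.png

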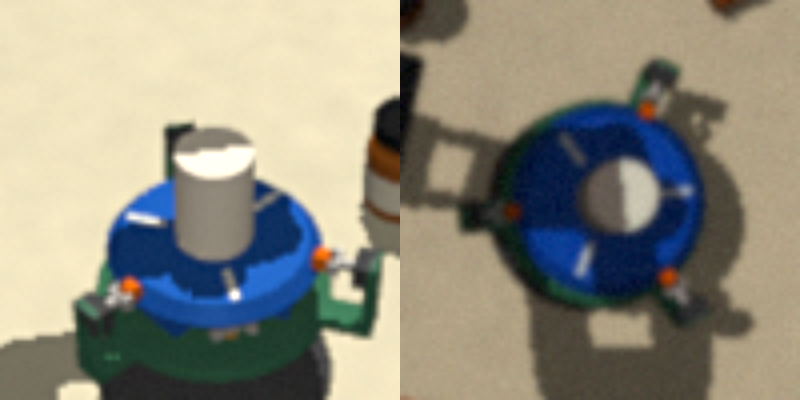

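The bat is now level within camera bias, 1 mm lower and centred on the head. The three rollers sit over the rim at about 2–3 mm travel, and the arm is clear, so I'm handing in.

```bash
python3 -c "
from rig import *
print(hand_in())"
```

```text
the job is handed in; nothing more can be done
None
```

The chuck is on the banding wheel, level and fully home on the three balls by the camera measurements, with all three catches over its rim; it first settled about 1° off level, so I regripped it and worked it home before handing in at about 31 s.

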